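# Pin the pull handle to a hopper's spring gate and hold the gate open at the mark

## Task

Take the headed pin from its white rest and push it down through the aligned holes of the gate's fork and the pull handle's lug until its head sits fully home on the fork, and let go of it. Then grip the black upright post of the pull handle and draw it straight out, away from the hopper, until the gate's pointer stands opposite the point of the clip on the scale, and keep it there against the spring: the program finishes while still holding the handle, with the gate open at the clip. Leave the other things on the bench where they stand.

Things in the scene. Friction and masses are not known exactly. Their poses are not given: they have to be found in the camera images.
- pin_mid (a point): Loose headed pin (70 g, 80 mm long, upright in its rest at the start). This point is on its axis, half-way up, at the underside of its head; z is the pin's axis, up. Below the point: a steel shank 12 mm in diameter and 40 mm long, its last 8 mm tapering to a 6 mm tip. Above it: a steel flange 26 mm in diameter and 6 mm thick, then a black knob 18 mm in diameter and 34 mm tall.
- pin_rest: Fixed white block, 50 x 50 mm, 45 mm high, with one upright 15 mm hole through its middle in which the pin stands, flange on the block's top. Origin: centre of its underside.
- fork_hole (a point): Centre of the hole's mouth in the fork's top face, 74 mm above the bench; moves with the gate. Fork: two level steel cheeks 34 x 34 x 8 mm, 12 mm apart, upright 15 mm holes chamfered 2.5 mm, the handle's lug between them. The pin is home when its flange rests here (its half-way point at this point). x points to the hopper (150 mm square, front 130 mm away, 185 mm high); gate opens along -x.
- lug_hole (a point): Centre (mid-thickness, 60 mm above the bench) of the 15 mm hole in the pull handle's lug, an 8 mm plate between the fork's cheeks. At the start it is in line with the fork's holes. Moves with the pull handle; same axes as fork_hole.
- grip_post (a point): Grip centre of the pull handle's upright round black post, 20 mm in diameter, clear from 32 mm below this point to its top 25 mm above (130 mm over the bench). It stands 130 mm out from the lug's hole, on a level rod whose top is 65 mm over the bench. It slides only along its -x, away from the hopper; unpinned it moves alone, with 0.5 N friction.
- pointer_tip (a point): Tip of the gate's small side pointer, 45 mm to the side of the fork hole (its -y), 70 mm above the bench; moves with the gate.
- mark (a point): Point of the dark steel clip (10 mm wide, top 66 mm over the bench) on the graduated scale beside the fork, marking how far the gate is to be drawn. Fixed in an episode. Its x axis lies along the slide, towards the hopper; the pointer is opposite it when both have the same place along this x (the tips are then 3 mm apart sideways).
- gate (a joint): Opening of the spring-return gate in m: 0 shut, grows to 0.062 as it is drawn out. A spring pulls it shut with 4.8 N at 0 and 1.2 N more for every 10 mm. With the pin in, the handle moves up to about 4 mm before the gate follows.
- puller (a joint): Travel of the pull handle in m: 0 pushed in (its start, holes aligned), grows to 0.070 as it is drawn out.
- steel_beaker: Bystander: steel beaker, 72 mm across, 100 mm high. Origin: centre of its underside.
- bottle: Bystander: white bottle, 64 mm across, 140 mm high. Origin: centre of its underside.
- wrench: Bystander: wrench lying flat, 170 mm long along its x. Origin: its underside.
- jar: Bystander: small grey jar, 52 mm across, 60 mm high. Origin: centre of its underside.
- sample_cup: Bystander: white cup, 64 mm across, 55 mm high. Origin: centre of its underside.
- weight: Bystander: small steel weight, 36 mm across, 42 mm high. Origin: centre of its underside.

How it is judged:
By the outcome, as a careful person would: the job done as asked, in the order asked, and still so for the second after the job is handed in, while the arm keeps its last pose, push and grip.
It also fails if it takes over 62 s, if anything falls off the work surface, if the arm or the gripper's body presses on something with over 40 N, if the wrist force passes 120 N, or if a joint passes its speed limit or range.

## Robot

A 6-joint arm with a two-finger parallel gripper is mounted at the origin on the work surface. World frame = base frame: x ahead of the robot, y to its left, z up, the work surface at z = 0. Lengths are in m, angles in rad, forces in N, time in s.
With the tool pointing down it reaches from about 0.425 to 0.95 m from the base axis. Payload 3.5 kg.
Tool frame: the origin (TCP) lies on the mounting face of the last link; the fingertips stand 173 mm ahead of it and the grasp point (between the pads) lies 155 mm ahead of it; z points along the fingers, x is the direction in which the jaws open and shut, and the axes are right-handed (so a half turn about z gives the same grasp; the last joint's range is limited). The gripper opens to 85 mm and grips with 20 to 120 N. Pads are 22 mm wide; open, the fingers measure 114 mm over their backs; the gripper's body (76 mm by 85 mm) begins 54 mm behind the grasp point. The pads swing forward as they close: fully open they stand 13 mm farther back than shut.
Start: joints at [1.003, 0.286, 1.577, -0, 1.279, -0.15], TCP at [0.274, 0.617, 0.405] pointing down, gripper open.
Joint ranges: [-2.77, 2.77], [-0.9, 2.22], [0.21, 2.48], [-1.53, 4.67], [0.24, 2.81], [-2.84, 2.84]. Speed limits (rad/s): [2.79, 2.79, 3.14, 3.14, 3.14, 3.14].

## Interface

Orientations are given as a unit quaternion [x, y, z, w].
In Python, from plant import get_state, read_camera, sign_off gives the robot as it stands.
- The arm moves only by the shell command python3 -m jog 'ROWS' [FORCE]. ROWS is JSON, a list of rows, each an object of numbers: "grip": the closure, from 0 (fully open) to 1 (shut); "x", "y", "z": the shift along the tool's x, y, z in mm; "rx", "ry", "rz": the turn, a rotation vector about the tool's x, y, z in degrees. A call has 1 to 8 rows; each row shifts and turns the commanded pose from where the row before left it, along the tool's axes as they then stand; what a row does not reach is not made up. A row lasts 1/12 s, in which the tool goes at most 41.7 mm and 7.16 degrees, less where a joint would pass 70% of its speed; a pose out of reach is approached as far as the arm can. A call with a gripper value outside its range is refused whole. The fingers move at their own pace and stop on an object; FORCE is the grip in N (left out, the last holds). Time passes only in rows, so rows that do not move let the fingers close. It gives the time, the measured TCP pose, the force and the opening at its end, in the units of the state.
- get_state(): the state, without advancing time (a new reading comes with each control period).
- read_camera(name): name is "side" or "top" or "wrist"; returns a dict with "frame" (480x640x3 uint8, red, green, blue), "intrinsics" (3x3 intrinsics, pixels), "k1" (the pictures are not rectified: a ray, as slopes to the right and down, at radius r is drawn at 1 + k1 r^2 times it, then the intrinsics apply), "R" (3x3) and "t" (3): a world point X has camera coordinates R X + t. Camera axes: x right, y down, z forward; pixel columns grow to the right and rows downward; lengths in m; the calibration is good to about 2 mm. A picture is of the moment at which its call begins. There is no depth.
- sign_off(): hands the job in, once; it reports no verdict.
The state is a dict: "time": time; "qpos": joint angles; "dq": joint speeds; "joint_efforts": joint torques, N m; "eef_pos": TCP position; "tcp_rot": TCP orientation; "contact_force": force on the tool from outside, world axes, zero at the start; "wrist_torque": the same for the moment, N m; "opening": opening from 0.0 (shut) to 1.0 (fully open).
Only numpy, scipy, OpenCV 4.12 (cv2) and the standard library are available. Lean on these libraries where they do the work, as an engineer would, in place of code of your own. Each camera call takes 0.05 s, during which the arm holds its last target.

## Working session

There is one attempt and no reset: what is moved stays moved. The work goes in short steps, Python scripts to look and compute and a shell command to move; the robot and the scene stay as the last step left them, time stands still between calls to the robot, and variables do not carry over. Pictures are saved under pics/ and viewed, and the job is handed in when it is done.

```bash
ls; mkdir -p pics
cat > h.py <<'E'
import numpy as np, cv2, json
from plant import get_state, read_camera
def snap(n,f):
    c=read_camera(n); cv2.imwrite('pics/'+f,c['frame'][:,:,::-1]); 
    np.savez('pics/'+f+'.npz',K=c['intrinsics'],k1=c['k1'],R=c['R'],t=c['t'],frame=c['frame']); return c
def load(f): return dict(np.load('pics/'+f+'.npz'))
def ray(c,u,v):
    K=c.get('K',c.get('intrinsics'));k1=float(c['k1'])
    d=np.array([(u-K[0][2])/K[0][0],(v-K[1][2])/K[1][1]]);p=d.copy()
    for _ in range(50): p=d/(1+k1*(p@p))
    R=np.array(c['R']);t=np.array(c['t'])
    o=-R.T@t; w=R.T@np.array([p[0],p[1],1]); return o,w/np.linalg.norm(w)
def atz(c,u,v,z):
    o,w=ray(c,u,v); return o+w*(z-o[2])/w[2]
def proj(c,X):
    K=c.get('K',c.get('intrinsics'));k1=float(c['k1'])
    q=np.array(c['R'])@np.array(X)+np.array(c['t']); p=q[:2]/q[2]; p=p*(1+k1*(p@p))
    return np.array([K[0][0]*p[0]+K[0][2],K[1][1]*p[1]+K[1][2]])
def tri(obs):
    A=0;b=0
    for c,u,v in obs:
        o,w=ray(c,u,v);P=np.eye(3)-np.outer(w,w);A=A+P;b=b+P@o
    return np.linalg.solve(A,b)
E
python3 - <<'E'
from h import *
for n in ['side','top','wrist']:
    c=snap(n,n+'0.png'); R=np.array(c['R']);print(n,-R.T@np.array(c['t']),R[2])
print(get_state())
E
```

```text
pics
side [ 0.18727837 -0.88850733  0.88711117] [ 0.30160471  0.70109633 -0.64614127]
top [ 0.29618865 -0.05261878  1.42369908] [ 1.96470747e-01  5.51286839e-04 -9.80509532e-01]
wrist [0.19578924 0.65105675 0.37260256] [ 0.29946292 -0.13421643 -0.94462051]
{'time': 0.15, 'qpos': array([ 1.00298410e+00,  2.87026827e-01,  1.57787034e+00, -1.85870758e-05,
        1.27861883e+00, -1.50000103e-01]), 'dq': array([-1.81450513e-03, -2.48790599e-03, -4.71657359e-03, -8.19778239e-04,
       -6.41360512e-04,  6.63164804e-05]), 'joint_efforts': array([ 1.88753884e-04, -4.06597281e+01, -2.93142772e+01, -1.52231964e-04,
        3.89955821e-03, -1.23805495e-05]), 'eef_pos': array([0.27375539, 0.61677777, 0.40360547]), 'tcp_rot': array([ 8.38378061e-01,  5.45088343e-01, -8.71844685e-04,  4.05922992e-04]), 'contact_force': array([-0.44507685, -0.96737184,  0.20082615]), 'wrist_torque': array([-0.00614316,  0.0320195 ,  0.00634364]), 'opening': 0.9979515292012722}
```

View pics/side0.png

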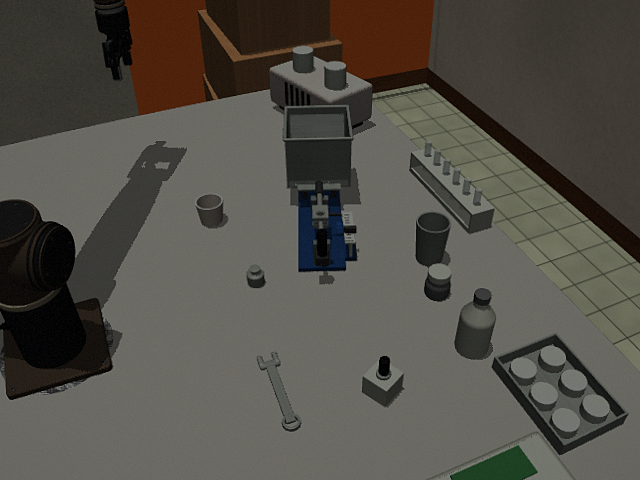

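View pics/top0.png

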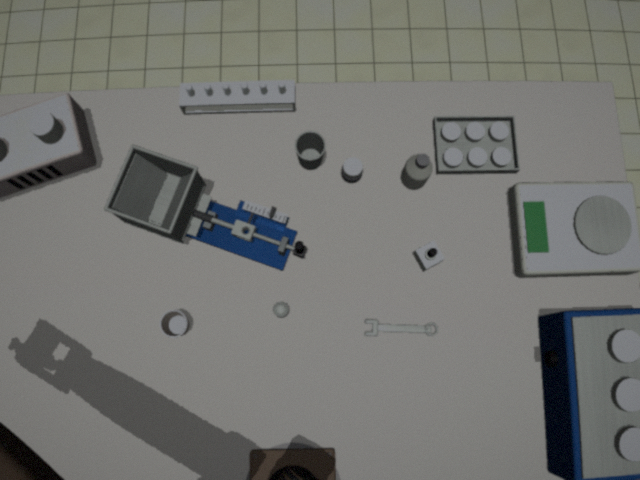

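View pics/wrist0.png

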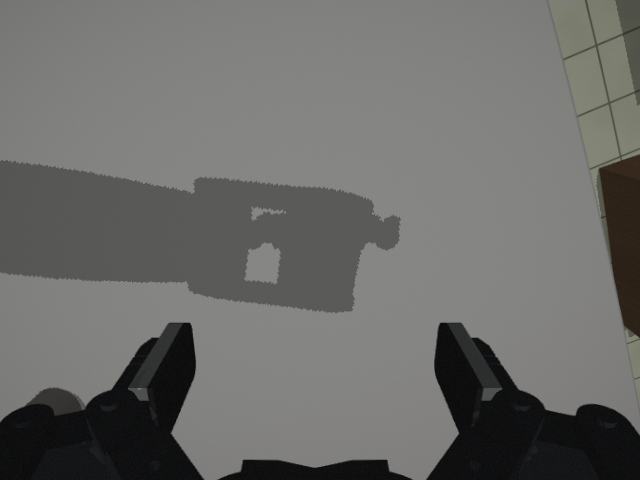

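The side view has the pin rest at (383,380) and the gate at (322,225). In the top view they are at (429,256) and (243,230). I'll zoom in on both.

Run:
```python
from h import *
s=load('side0.png')['frame'][:,:,::-1];t=load('top0.png')['frame'][:,:,::-1]
def crop(im,u0,v0,w,h,k,f): 
    a=cv2.resize(im[v0:v0+h,u0:u0+w],None,fx=k,fy=k,interpolation=cv2.INTER_CUBIC); a=np.clip(a*1.7,0,255).astype('uint8');return a
def save(f,im,u0,v0,w,h,k): cv2.imwrite('pics/'+f,crop(im,u0,v0,w,h,k,f))
save('z_side_gate.png',s,285,170,80,110,5)
save('z_top_gate.png',t,190,185,130,95,6)
a=crop(s,355,345,60,70,6,0);b=crop(t,400,230,60,70,6,0)
cv2.imwrite('pics/z_pin.png',np.hstack([a,b]))
```

```text
(no output)
```

View pics/z_side_gate.png

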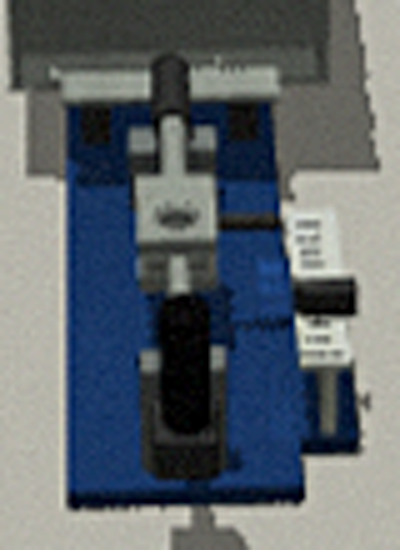

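View pics/z_top_gate.png

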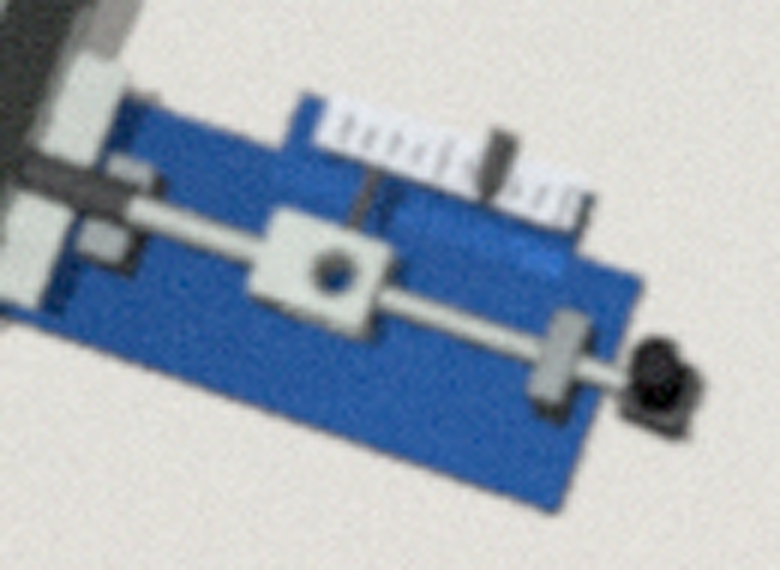

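View pics/z_pin.png

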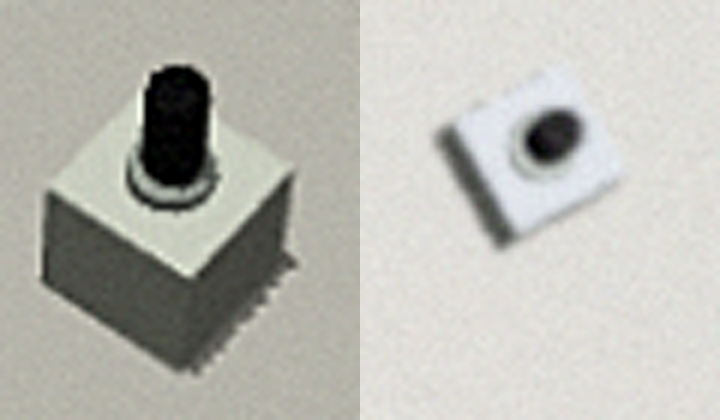

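Run:
```python
from h import *
s=load('side0.png');t=load('top0.png')
def um(u0,v0,k,x,y): return u0+(x+.5)/k-.5, v0+(y+.5)/k-.5
S=lambda x,y:um(285,170,5,x,y); T=lambda x,y:um(190,185,6,x,y)
PS=lambda x,y:um(355,345,6,x,y); PT=lambda x,y:um(400,230,6,x-360,y)
np.set_printoptions(precision=4,suppress=True)
print('fork', atz(s,*S(177,216),.074),atz(t,*T(335,269),.074),tri([(s,*S(177,216)),(t,*T(335,269))]))
print('post top',atz(s,*S(187,303),.13),atz(t,*T(655,360),.13))
print('pointer',atz(s,*S(280,222),.07),atz(t,*T(353,224),.07))
print('clip',atz(s,*S(296,300),.066),atz(t,*T(488,203),.066))
b=[atz(s,*PS(*p),.045) for p in [(45,190),(190,277),(295,170)]];print('rest s',b,(b[0]+b[2])/2)
b=[atz(t,*PT(*p),.045) for p in [(455,125),(555,65),(627,180),(512,240)]];print('rest t',b,sum(b)/4)
print('knob top', atz(s,*PS(179,78),.085),atz(t,*PT(557,131),.085))
print('side circ', atz(t,*PT(540,142),.051))
```

```text
fork [0.5854 0.0951 0.074 ] [0.586  0.0938 0.074 ] [0.5853 0.0938 0.0751]
post top [ 0.5402 -0.0253  0.13  ] [ 0.5382 -0.0272  0.13  ]
pointer [0.6265 0.0783 0.07  ] [0.6041 0.0874 0.07  ]
clip [0.6129 0.0313 0.066 ] [0.6121 0.0365 0.066 ]
rest s [array([ 0.4911, -0.3148,  0.045 ]), array([ 0.5148, -0.3579,  0.045 ]), array([ 0.5588, -0.3369,  0.045 ])] [ 0.5249 -0.3259  0.045 ]
rest t [array([ 0.5348, -0.2929,  0.045 ]), array([ 0.5574, -0.3329,  0.045 ]), array([ 0.5121, -0.3581,  0.045 ]), array([ 0.49  , -0.3124,  0.045 ])] [ 0.5236 -0.3241  0.045 ]
knob top [ 0.5269 -0.3222  0.085 ] [ 0.5248 -0.324   0.085 ]
side circ [ 0.5265 -0.3241  0.051 ]
```

```bash
python3 -m jog '[{"grip":0,"x":-25,"y":29,"rz":-2.8},{"grip":0,"x":-25,"y":29},{"grip":0,"x":-25,"y":29},{"grip":0,"x":-25,"y":29},{"grip":0,"x":-25,"y":29},{"grip":0,"x":-25,"y":29},{"grip":0,"x":-25,"y":29},{"grip":0,"x":-25,"y":29}]' 40
python3 -m jog '[{"grip":0,"x":-25,"y":29},{"grip":0,"x":-25,"y":29},{"grip":0,"x":-25,"y":29},{"grip":0,"x":-25,"y":29},{"grip":0,"x":-25,"y":29},{"grip":0,"x":-25,"y":29},{"grip":0,"x":-25,"y":29},{"grip":0}]'
python3 - <<'E'
from h import *
c=snap('wrist','w1.png');print(c['intrinsics'],c['k1'])
from scipy.spatial.transform import Rotation as Ro
s=get_state();print(s['time'],s['eef_pos'],Ro.from_quat(s['tcp_rot']).as_matrix())
E
```

```text
[[428.39144551   0.         314.60007949]
 [  0.         428.39144551 237.99292054]
 [  0.           0.           1.        ]] -0.05178551479383879
0.2 [0.27373748 0.61682483 0.40380831] [[ 4.05712367e-01  9.14000407e-01 -8.55682118e-04]
 [ 9.13999489e-01 -4.05713194e-01 -1.31816567e-03]
 [-1.55196549e-03 -2.47296904e-04 -9.99998765e-01]]$[0]: bad value
$[0]: bad value
```

View pics/w1.png

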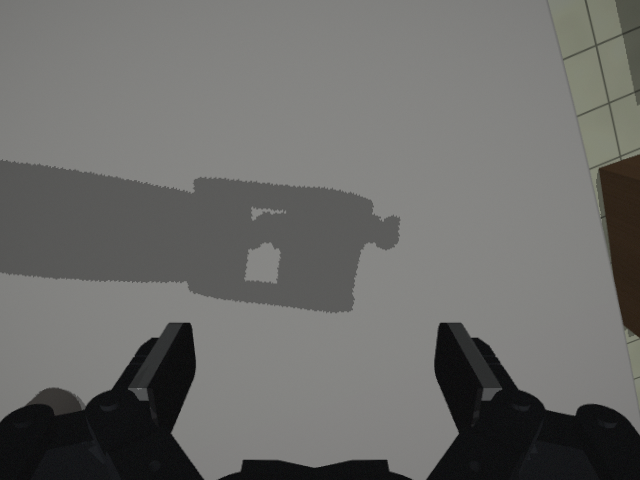

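```bash
python3 -m jog '[{"x":-25,"y":29}]'; python3 -m jog '[{"grip":0.02,"x":-25,"y":29}]' 40;  python3 -m jog '[{"grip":0.0,"x":-25,"y":29}]' 40
```

```text
$[0]: bad value
$[0]: bad value
$[0]: bad value
```

```bash
python3 -m jog '[{"x":-25,"y":29,"z":0,"rx":0,"ry":0,"rz":0,"grip":0}]' 40
```

```text
time: 0.28
eef_pos: [0.2882, 0.5849, 0.4037]
tcp_rot: [0.837, 0.547, -0.0, -0.001]
contact_force: [1.5, -1.0, 0.3]
opening: 1.001
```

```bash
python3 -m jog --help; python3 -m jog; ls -a
```

```text
.
..
h.py
picsinvalid input: not JSON, or not a number
invalid input
```

All seven keys are required in each row. Continuing with the transfer.

```bash
python3 -m jog '[{"x":-25,"y":29,"z":0,"rx":0,"ry":0,"rz":-2.8,"grip":0},{"x":-25,"y":29,"z":0,"rx":0,"ry":0,"rz":0,"grip":0},{"x":-25,"y":29,"z":0,"rx":0,"ry":0,"rz":0,"grip":0},{"x":-25,"y":29,"z":0,"rx":0,"ry":0,"rz":0,"grip":0},{"x":-25,"y":29,"z":0,"rx":0,"ry":0,"rz":0,"grip":0},{"x":-25,"y":29,"z":0,"rx":0,"ry":0,"rz":0,"grip":0},{"x":-25,"y":29,"z":0,"rx":0,"ry":0,"rz":0,"grip":0},{"x":-25,"y":29,"z":0,"rx":0,"ry":0,"rz":0,"grip":0}]' 40
python3 -m jog '[{"x":-25,"y":29,"z":0,"rx":0,"ry":0,"rz":0,"grip":0},{"x":-25,"y":29,"z":0,"rx":0,"ry":0,"rz":0,"grip":0},{"x":-25,"y":29,"z":0,"rx":0,"ry":0,"rz":0,"grip":0},{"x":-25,"y":29,"z":0,"rx":0,"ry":0,"rz":0,"grip":0},{"x":-25,"y":29,"z":0,"rx":0,"ry":0,"rz":0,"grip":0},{"x":-25,"y":29,"z":0,"rx":0,"ry":0,"rz":0,"grip":0},{"x":0,"y":0,"z":0,"rx":0,"ry":0,"rz":0,"grip":0},{"x":0,"y":0,"z":0,"rx":0,"ry":0,"rz":0,"grip":0}]'
python3 - <<'E'
from h import *
c=snap('wrist','w2.png')
from scipy.spatial.transform import Rotation as Ro
s=get_state();print(s['time'],s['eef_pos'],Ro.from_quat(s['tcp_rot']).as_matrix())
E
```

```text
time: 0.95
eef_pos: [0.4331, 0.3095, 0.4047]
tcp_rot: [0.825, 0.566, 0.0, -0.0]
contact_force: [0.6, 0.1, 0.4]
opening: 1.001
time: 1.62
eef_pos: [0.5417, 0.1068, 0.4045]
tcp_rot: [0.826, 0.564, -0.0, -0.0]
contact_force: [-0.9, 0.5, -0.4]
opening: 0.999
1.6667 [0.54109576 0.10804427 0.40436868] [[ 3.62333297e-01  9.32048102e-01 -9.58118040e-04]
 [ 9.32048591e-01 -3.62333018e-01  4.57039108e-04]
 [ 7.88246322e-05 -1.05861306e-03 -9.99999437e-01]]
```

View pics/w2.png

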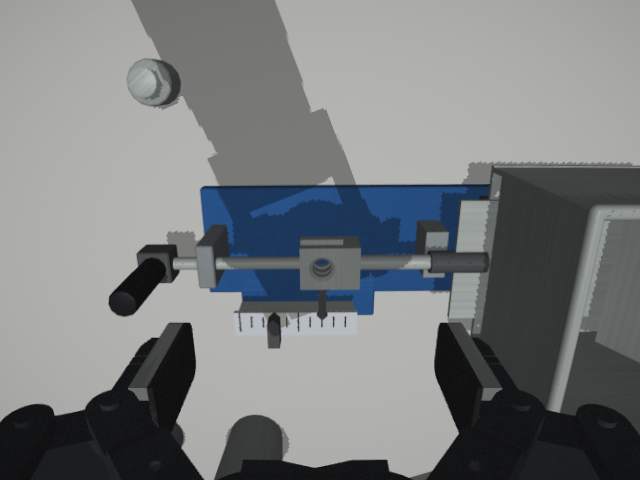

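Run:
```python
from h import *
t=load('w2.png')['frame'][:,:,::-1]
def save(f,im,u0,v0,w,h,k): cv2.imwrite('pics/'+f,np.clip(1.7*cv2.resize(im[v0:v0+h,u0:u0+w],None,fx=k,fy=k,interpolation=cv2.INTER_CUBIC).astype(float),0,255).astype('uint8'))
save('z_w2.png',t,230,230,140,120,5)
save('z_w2b.png',t,100,230,80,90,5)
```

```text
(no output)
```

View pics/z_w2.png

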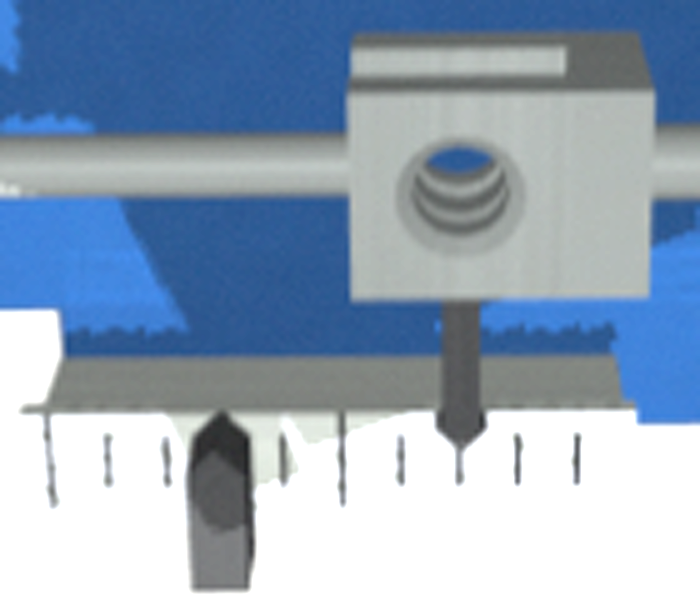

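View pics/z_w2b.png

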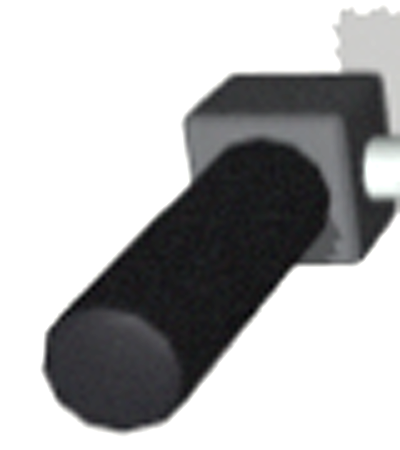

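Run:
```python
from h import *
np.set_printoptions(precision=4,suppress=True)
c=load('w2.png')
def um(u0,v0,k,x,y): return u0+(x+.5)/k-.5, v0+(y+.5)/k-.5
W=lambda x,y:um(230,230,5,x,y); B=lambda x,y:um(100,230,5,x,y)
f=atz(c,*W(461,195),.074);p=atz(c,*W(460,448),.070);m=atz(c,*W(222,411),.066);g=atz(c,*B(115,368),.13)
# fork top corners lower edge
a=atz(c,*W(350,299),.074);b=atz(c,*W(651,298),.074);a2=atz(c,*W(350,90),.074);b2=atz(c,*W(656,90),.074)
for q in (f,p,m,g):print(q)
h=f-g;print('len',np.linalg.norm(h[:2]),np.degrees(np.arctan2(h[1],h[0])))
for e in (b-a,b2-a2):print(np.degrees(np.arctan2(e[1],e[0])),np.linalg.norm(e))
x=h[:2]/np.linalg.norm(h[:2]);y=np.array([-x[1],x[0]])
for q in (p,m): print((q-f)[:2]@x,(q-f)[:2]@y)
print('open',(p-m)[:2]@x)
```

```text
[0.5841 0.0962 0.074 ]
[0.627  0.0796 0.07  ]
[0.6087 0.0453 0.066 ]
[ 0.5374 -0.0241  0.13  ]
len 0.1290361993944839 68.7822456073491
68.79477177840587 0.046560247268069906
68.6124230756157 0.04568989227886175
5.0894653055651715e-05 -0.045954977237025074
-0.0384569480956532 -0.041353513912172304
open 0.038507842748708845
```

Run:
```python
from h import *
np.set_printoptions(precision=4,suppress=True)
c=load('w2.png')
def um(u0,v0,k,x,y): return u0+(x+.5)/k-.5, v0+(y+.5)/k-.5
W=lambda x,y:um(230,230,5,x,y)
f=atz(c,*W(461,195),.074);p=atz(c,*W(460,448),.070)
x=np.array([np.cos(np.radians(68.75)),np.sin(np.radians(68.75))])
y=np.array([-x[1],x[0]])
for q in [(221,452),(222,411)]:
  for z in (.066,.05,.045):
    m=atz(c,*W(*q),z);print(q,z,(p-m)[:2]@x,(m-f)[:2]@y)
for tx in (48,107,166,283,341,400,458,517,576):
    print(tx,(p-atz(c,*W(tx,440),.05))[:2]@x)
s=load('side0.png')
S=lambda x,y:um(285,170,5,x,y)
m=f[:2]-.0387*x+np.array([.048*x[1],-.048*x[0]])
for z in(.066,.05):
  u=proj(s,[*m,z]);print('side',((u[0]+.5-285)*5-.5,(u[1]+.5-170)*5-.5))
print('eye',ray(c,0,0)[0])
```

```text
(221, 452) 0.066 0.03893636522265183 -0.04893503812053621
(221, 452) 0.05 0.04067337371331136 -0.058168677014373255
(221, 452) 0.045 0.0412161888666425 -0.06105418916869725
(222, 411) 0.066 0.03851042631701257 -0.04137515062538778
(222, 411) 0.05 0.04022528108046983 -0.050215588327620846
(222, 411) 0.045 0.0407611731940502 -0.05297822510956874
48 0.07031010962474224
107 0.06016264556977789
166 0.05002867404143793
283 0.02996204442702578
341 0.020024027270332992
400 0.009917766799849223
458 -1.6631375459847807e-05
517 -0.010124267256500384
576 -0.020236435069692773
side (np.float64(289.1065964270767), np.float64(283.37155222535995))
side (np.float64(288.7027310698933), np.float64(312.66043312995805))
eye [0.4623 0.1377 0.3736]
```

```bash
python3 -m jog '[{"x":-37,"y":9,"z":0,"rx":0,"ry":0,"rz":0,"grip":0},{"x":-37,"y":9,"z":0,"rx":0,"ry":0,"rz":0,"grip":0},{"x":-37,"y":9,"z":0,"rx":0,"ry":0,"rz":0,"grip":0},{"x":-37,"y":9,"z":0,"rx":0,"ry":0,"rz":0,"grip":0},{"x":-37,"y":9,"z":0,"rx":0,"ry":0,"rz":0,"grip":0},{"x":-37,"y":9,"z":0,"rx":0,"ry":0,"rz":0,"grip":0},{"x":-37,"y":9,"z":0,"rx":0,"ry":0,"rz":0,"grip":0},{"x":-37,"y":9,"z":0,"rx":0,"ry":0,"rz":0,"grip":0}]'
python3 -m jog '[{"x":-37,"y":9,"z":0,"rx":0,"ry":0,"rz":0,"grip":0},{"x":-37,"y":9,"z":0,"rx":0,"ry":0,"rz":0,"grip":0},{"x":-37,"y":9,"z":0,"rx":0,"ry":0,"rz":0,"grip":0},{"x":0,"y":0,"z":0,"rx":0,"ry":0,"rz":0,"grip":0},{"x":0,"y":0,"z":0,"rx":0,"ry":0,"rz":0,"grip":0},{"x":0,"y":0,"z":0,"rx":0,"ry":0,"rz":0,"grip":0}]'
python3 - <<'E'
from h import *
c=snap('wrist','w3.png')
t=load('w3.png')['frame'][:,:,::-1]
u,v=proj(c,[.525,-.324,.06]);print(u,v)
u0=int(u)-60;v0=int(v)-60;print(u0,v0)
cv2.imwrite('pics/z_w3.png',np.clip(1.7*cv2.resize(t[v0:v0+120,u0:u0+120],None,fx=5,fy=5,interpolation=cv2.INTER_CUBIC).astype(float),0,255).astype('uint8'))
from scipy.spatial.transform import Rotation as Ro
s=get_state();print(s['time'],s['eef_pos'],s['qpos'],Ro.from_quat(s['tcp_rot']).as_matrix())
E
```

```text
time: 2.33
eef_pos: [0.501, -0.1932, 0.4048]
tcp_rot: [0.824, 0.566, 0.0, -0.0]
contact_force: [1.0, 0.1, 0.1]
opening: 1.001
time: 2.83
eef_pos: [0.4869, -0.3053, 0.4044]
tcp_rot: [0.824, 0.566, 0.0, -0.001]
contact_force: [-0.1, 0.3, -0.1]
opening: 1.0
309.3014991400194 260.2978564682788
249 200
2.8833 [ 0.48704639 -0.30489525  0.40445935] [-7.35899747e-01  6.69781066e-02  1.82811212e+00  4.91741685e-04
  1.24742328e+00 -1.94007467e+00] [[ 3.58609630e-01  9.33487545e-01 -3.69553028e-04]
 [ 9.33487303e-01 -3.58609155e-01  9.63696915e-04]
 [ 7.67073968e-04 -6.90564054e-04 -9.99999467e-01]]
```

View pics/z_w3.png

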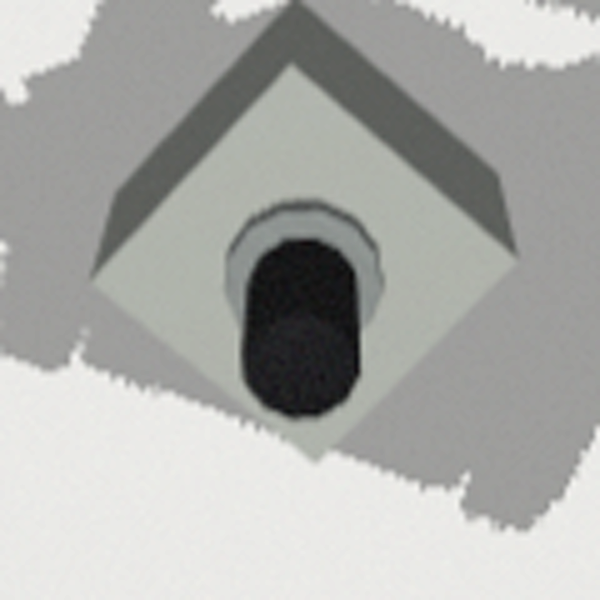

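Run:
```python
from h import *
c=load('w3.png')
W=lambda x,y:(249+(x+.5)/5-.5,200+(y+.5)/5-.5)
a=atz(c,*W(302,361),.085);b=atz(c,*W(304,278),.051);k=np.mean([atz(c,*W(*p),.045) for p in [(293,66),(517,260),(316,461),(93,278)]],axis=0);print(a,b,k)
s=get_state();x=np.array([.3586,.9335]);y=np.array([.9335,-.3586])
for q in(a,b): d=(q[:2]-s['eef_pos'][:2]);print(d@x*1000,d@y*1000)
```

```text
[ 0.52401864 -0.32359136  0.085     ] [ 0.52426436 -0.3237225   0.051     ] [ 0.52508959 -0.32396918  0.045     ]
-4.194573406276998 41.218017038038234
-4.228878458434232 41.4944286557403
```

```bash
python3 -m jog '[{"x":-4,"y":21,"z":20,"rx":0,"ry":0,"rz":0,"grip":0},{"x":0,"y":21,"z":30,"rx":0,"ry":0,"rz":0,"grip":0},{"x":0,"y":0,"z":35,"rx":0,"ry":0,"rz":0,"grip":0.3},{"x":0,"y":0,"z":35,"rx":0,"ry":0,"rz":0,"grip":0.3},{"x":0,"y":0,"z":30,"rx":0,"ry":0,"rz":0,"grip":0.3},{"x":0,"y":0,"z":15,"rx":0,"ry":0,"rz":0,"grip":0.3},{"x":0,"y":0,"z":8,"rx":0,"ry":0,"rz":0,"grip":0.3},{"x":0,"y":0,"z":0,"rx":0,"ry":0,"rz":0,"grip":0.3}]' 40
python3 -m jog '[{"x":0,"y":0,"z":0,"rx":0,"ry":0,"rz":0,"grip":0.3},{"x":0,"y":0,"z":0,"rx":0,"ry":0,"rz":0,"grip":0.3}]'
python3 - <<'E'
from h import *
c=snap('wrist','w4.png')
s=get_state();print(s['time'],s['eef_pos'],s['opening'],s['contact_force'])
E
```

```text
time: 3.55
eef_pos: [0.5243, -0.3234, 0.2296]
tcp_rot: [0.824, 0.566, -0.0, -0.002]
contact_force: [-0.7, 0.1, -0.6]
opening: 0.698
time: 3.72
eef_pos: [0.5253, -0.3255, 0.2339]
tcp_rot: [0.825, 0.566, 0.0, 0.002]
contact_force: [0.9, -0.8, 0.3]
opening: 0.7
3.7667 [ 0.52518798 -0.32567425  0.2341526 ] 0.7011713207687018 [ 0.7310466  -0.74475799 -0.5727626 ]
```

View pics/w4.png

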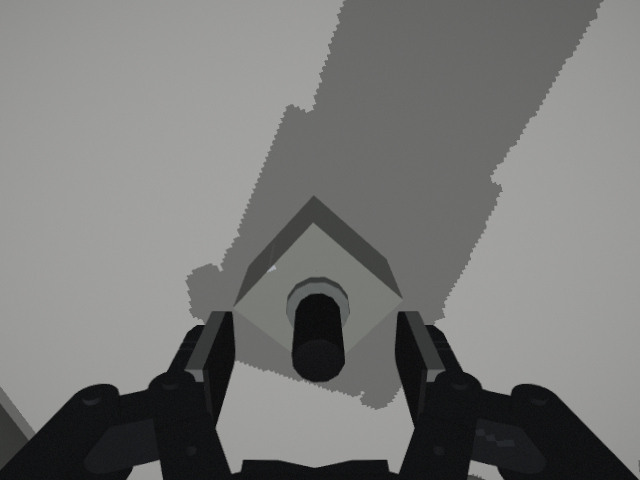

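```bash
python3 -m jog '[{"x":1.5,"y":0,"z":6,"rx":0,"ry":0,"rz":0,"grip":0.3},{"x":0,"y":0,"z":0,"rx":0,"ry":0,"rz":0,"grip":0.3},{"x":0,"y":0,"z":0,"rx":0,"ry":0,"rz":0,"grip":0.3},{"x":0,"y":0,"z":0,"rx":0,"ry":0,"rz":0,"grip":0.6},{"x":0,"y":0,"z":0,"rx":0,"ry":0,"rz":0,"grip":1},{"x":0,"y":0,"z":0,"rx":0,"ry":0,"rz":0,"grip":1},{"x":0,"y":0,"z":0,"rx":0,"ry":0,"rz":0,"grip":1},{"x":0,"y":0,"z":0,"rx":0,"ry":0,"rz":0,"grip":1}]' 50
python3 -m jog '[{"x":0,"y":0,"z":0,"rx":0,"ry":0,"rz":0,"grip":1},{"x":0,"y":0,"z":0,"rx":0,"ry":0,"rz":0,"grip":1}]'
python3 - <<'E'
from h import *
s=get_state();print(s['time'],s['eef_pos'],s['opening'],s['contact_force'])
E
```

```text
time: 4.43
eef_pos: [0.5249, -0.3243, 0.226]
tcp_rot: [0.825, 0.565, 0.0, 0.0]
contact_force: [-0.3, 0.1, 0.8]
opening: 0.195
time: 4.6
eef_pos: [0.5249, -0.3243, 0.226]
tcp_rot: [0.825, 0.565, 0.0, 0.0]
contact_force: [0.9, -0.9, 1.6]
opening: 0.192
4.6 [ 0.5249184  -0.32433184  0.22598094] 0.19198277224437 [ 0.86124029 -0.85237227  1.64885427]
```

```bash
python3 -m jog '[{"x":0,"y":0,"z":-10,"rx":0,"ry":0,"rz":0,"grip":1},{"x":0,"y":0,"z":-25,"rx":0,"ry":0,"rz":0,"grip":1},{"x":0,"y":0,"z":-30,"rx":0,"ry":0,"rz":0,"grip":1},{"x":0,"y":0,"z":-30,"rx":0,"ry":0,"rz":0,"grip":1},{"x":10,"y":-2,"z":-30,"rx":0,"ry":0,"rz":0,"grip":1},{"x":25,"y":-6,"z":-20,"rx":0,"ry":0,"rz":0,"grip":1},{"x":32,"y":-7,"z":-10,"rx":0,"ry":0,"rz":0,"grip":1},{"x":32,"y":-7,"z":0,"rx":0,"ry":0,"rz":0,"grip":1}]'
python3 -m jog '[{"x":34,"y":-8,"z":0,"rx":0,"ry":0,"rz":0,"grip":1},{"x":34,"y":-8,"z":0,"rx":0,"ry":0,"rz":0,"grip":1},{"x":34,"y":-8,"z":0,"rx":0,"ry":0,"rz":0,"grip":1},{"x":34,"y":-8,"z":0,"rx":0,"ry":0,"rz":0,"grip":1},{"x":34,"y":-8,"z":0,"rx":0,"ry":0,"rz":0,"grip":1},{"x":34,"y":-8,"z":0,"rx":0,"ry":0,"rz":0,"grip":1},{"x":34,"y":-8,"z":0,"rx":0,"ry":0,"rz":0,"grip":1},{"x":34,"y":-8,"z":0,"rx":0,"ry":0,"rz":0,"grip":1}]'
python3 -m jog '[{"x":25,"y":-6,"z":0,"rx":0,"ry":0,"rz":0,"grip":1},{"x":10,"y":-2,"z":0,"rx":0,"ry":0,"rz":0,"grip":1},{"x":0,"y":0,"z":0,"rx":0,"ry":0,"rz":0,"grip":1},{"x":0,"y":0,"z":0,"rx":0,"ry":0,"rz":0,"grip":1},{"x":0,"y":0,"z":0,"rx":0,"ry":0,"rz":0,"grip":1}]'
python3 - <<'E'
from h import *
c=snap('wrist','w5.png')
s=get_state();print(s['time'],s['eef_pos'],s['tcp_rot'],s['opening'],s['contact_force'])
d=np.array([.585,.0952])-s['eef_pos'][:2];print(d@[.361,.932],d@[.932,-.361])
E
```

```text
time: 5.27
eef_pos: [0.5404, -0.2236, 0.3853]
tcp_rot: [0.825, 0.565, 0.001, 0.003]
contact_force: [0.5, 0.9, -1.9]
opening: 0.193
time: 5.93
eef_pos: [0.578, 0.0547, 0.3811]
tcp_rot: [0.825, 0.565, -0.0, -0.0]
contact_force: [0.2, 0.4, -0.2]
opening: 0.195
time: 6.35
eef_pos: [0.5835, 0.0873, 0.3807]
tcp_rot: [0.825, 0.565, -0.0, 0.0]
contact_force: [-0.0, 0.5, -1.6]
opening: 0.197
6.4 [0.58354591 0.08702549 0.38068217] [ 8.25279416e-01  5.64724528e-01 -2.93649458e-04  8.69027024e-05] 0.19562495591561554 [-0.3090233   0.60050694 -1.04661693]
0.008143570761795442 -0.0015957815050204704
```

View pics/w5.png

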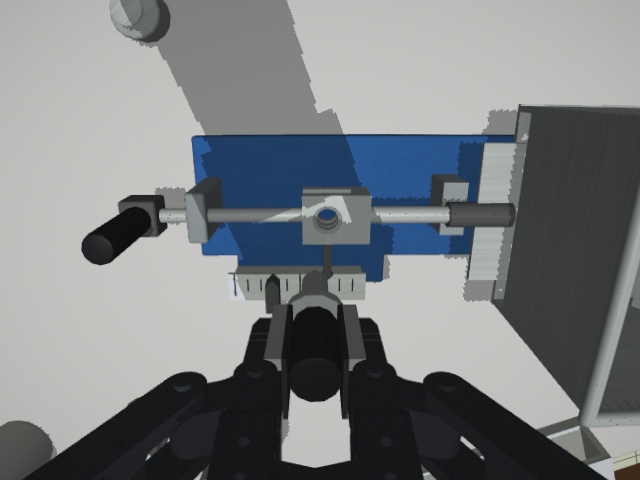

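Run:
```python
from h import *
c=load('w5.png')
t=c['frame'][:,:,::-1]
cv2.imwrite('pics/z_w5.png',np.clip(2*cv2.resize(t[180:420,260:400],None,fx=2.4,fy=2.4,interpolation=cv2.INTER_CUBIC).astype(float),0,255).astype('uint8'))
cv2.imwrite('pics/z_w5b.png',np.clip(2*cv2.resize(t[190:250,290:380],None,fx=6,fy=6,interpolation=cv2.INTER_CUBIC).astype(float),0,255).astype('uint8'))
s=get_state();p=s['eef_pos']
for z in (.2397,.2057,.1997): print(z,proj(c,[p[0],p[1],z]))
```

```text
0.2397 [314.4926407  381.24129012]
0.2057 [314.50346101 324.56904849]
0.1997 [314.50496594 316.74857286]
```

View pics/z_w5.png

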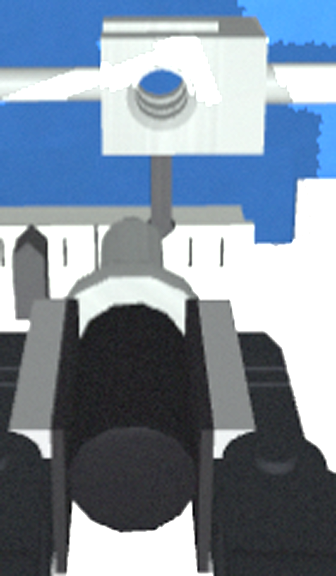

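View pics/z_w5b.png

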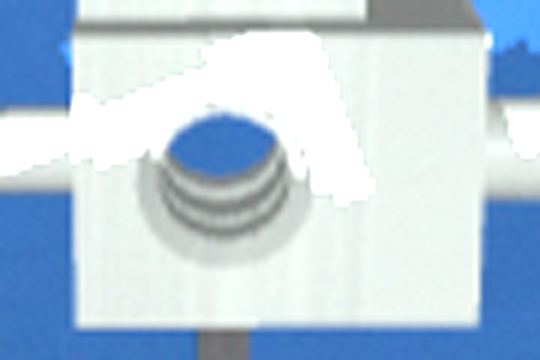

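Run:
```python
from h import *
c=load('w5.png');s=get_state();p=s['eef_pos'][:2]
f=atz(c,326.6,219.9,.074);k=atz(c,315,380,.2397);print(f,k,p)
for q in (p,k[:2]): d=f[:2]-q;print(d@[.361,.932],d@[.932,-.361])
```

```text
[0.58435478 0.09541477 0.074     ] [0.58316809 0.08734055 0.2397    ] [0.58354591 0.08702549]
0.008110811697060264 -0.002274657091670444
0.00795357273955655 -0.0018087947561604958
```

```bash
python3 -m jog '[{"x":4,"y":-1,"z":8,"rx":0,"ry":0,"rz":0,"grip":1},{"x":4,"y":-0.9,"z":15,"rx":0,"ry":0,"rz":0,"grip":1},{"x":0,"y":0,"z":22,"rx":0,"ry":0,"rz":0,"grip":1},{"x":0,"y":0,"z":20,"rx":0,"ry":0,"rz":0,"grip":1},{"x":0,"y":0,"z":12,"rx":0,"ry":0,"rz":0,"grip":1},{"x":0,"y":0,"z":3,"rx":0,"ry":0,"rz":0,"grip":1},{"x":0,"y":0,"z":0,"rx":0,"ry":0,"rz":0,"grip":1},{"x":0,"y":0,"z":0,"rx":0,"ry":0,"rz":0,"grip":1}]'
python3 - <<'E'
from h import *
c=snap('wrist','w6.png');c2=snap('side','s6.png')
a=c['frame'][:,:,::-1];b=cv2.resize(c2['frame'][170:290,280:380,::-1],None,fx=4,fy=4,interpolation=cv2.INTER_CUBIC)
cv2.imwrite('pics/z6.png',np.clip(1.8*np.hstack([a[:,140:500],b]).astype(float),0,255).astype('uint8'))
s=get_state();print(s['time'],s['eef_pos'],s['contact_force'])
E
```

```text
time: 7.07
eef_pos: [0.5851, 0.0962, 0.3015]
tcp_rot: [0.825, 0.565, 0.001, 0.0]
contact_force: [0.2, -0.7, 0.3]
opening: 0.2
7.1667 [0.5853287  0.09641213 0.3024114 ] [ 0.22104146 -0.18806296 -0.4996185 ]
```

View pics/z6.png

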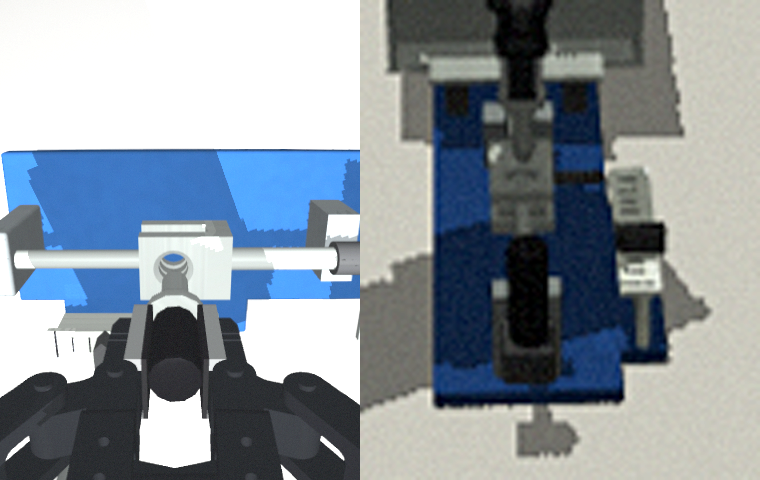

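```bash
python3 -m jog '[{"x":-1,"y":0,"z":4,"rx":0,"ry":0,"rz":0,"grip":1},{"x":0,"y":0,"z":5,"rx":0,"ry":0,"rz":0,"grip":1},{"x":0,"y":0,"z":5,"rx":0,"ry":0,"rz":0,"grip":1},{"x":0,"y":0,"z":4,"rx":0,"ry":0,"rz":0,"grip":1},{"x":0,"y":0,"z":0,"rx":0,"ry":0,"rz":0,"grip":1}]'
python3 - <<'E'
from h import *
s=get_state();print(s['time'],s['eef_pos'],s['contact_force'],s['wrist_torque'])
E
```

```text
time: 7.58
eef_pos: [0.5838, 0.0957, 0.2812]
tcp_rot: [0.825, 0.565, -0.001, -0.001]
contact_force: [0.0, -0.2, -1.1]
opening: 0.197
7.5833 [0.58381139 0.09565341 0.28118835] [ 2.46001434e-04 -2.18249766e-01 -1.11150915e+00] [0.04456049 0.01486261 0.02101374]
```

```bash
python3 -m jog '[{"x":0,"y":0,"z":5,"rx":0,"ry":0,"rz":0,"grip":1},{"x":0,"y":0,"z":5,"rx":0,"ry":0,"rz":0,"grip":1},{"x":0,"y":0,"z":5,"rx":0,"ry":0,"rz":0,"grip":1},{"x":0,"y":0,"z":3,"rx":0,"ry":0,"rz":0,"grip":1},{"x":0,"y":0,"z":3,"rx":0,"ry":0,"rz":0,"grip":1},{"x":0,"y":0,"z":2,"rx":0,"ry":0,"rz":0,"grip":1},{"x":0,"y":0,"z":0,"rx":0,"ry":0,"rz":0,"grip":1},{"x":0,"y":0,"z":0,"rx":0,"ry":0,"rz":0,"grip":1}]'
python3 - <<'E'
from h import *
s=get_state();print(s['time'],s['eef_pos'],s['contact_force'],s['wrist_torque'])
E
```

```text
time: 8.25
eef_pos: [0.5844, 0.0956, 0.2597]
tcp_rot: [0.825, 0.565, -0.0, -0.0]
contact_force: [-0.9, 0.3, -0.8]
opening: 0.194
8.25 [0.58435535 0.09563235 0.25967266] [-0.86336211  0.34709491 -0.78509605] [-0.00701465  0.05704438  0.02995393]
```

```bash
python3 -m jog '[{"x":0,"y":0,"z":2,"rx":0,"ry":0,"rz":0,"grip":1},{"x":0,"y":0,"z":2,"rx":0,"ry":0,"rz":0,"grip":1},{"x":0,"y":0,"z":1,"rx":0,"ry":0,"rz":0,"grip":1},{"x":0,"y":0,"z":0,"rx":0,"ry":0,"rz":0,"grip":1},{"x":0,"y":0,"z":0,"rx":0,"ry":0,"rz":0,"grip":1}]'
python3 - <<'E'
from h import *
s=get_state();print(s['time'],s['eef_pos'],s['contact_force'],s['wrist_torque'])
E
```

```text
time: 8.67
eef_pos: [0.5844, 0.0956, 0.255]
tcp_rot: [0.825, 0.565, 0.0, 0.0]
contact_force: [0.2, -0.1, 1.2]
opening: 0.194
8.6667 [0.58440225 0.09559892 0.25496746] [ 0.20046529 -0.1133574   1.20769038] [ 0.00551887  0.14430447 -0.01733497]
```

```bash
python3 -m jog '[{"x":0,"y":0,"z":1,"rx":0,"ry":0,"rz":0,"grip":1},{"x":0,"y":0,"z":0.5,"rx":0,"ry":0,"rz":0,"grip":1},{"x":0,"y":0,"z":0,"rx":0,"ry":0,"rz":0,"grip":1},{"x":0,"y":0,"z":0,"rx":0,"ry":0,"rz":0,"grip":1}]'
python3 - <<'E'
from h import *
s=get_state();print(s['time'],s['eef_pos'],s['contact_force'],s['wrist_torque'])
E
```

```text
time: 9.0
eef_pos: [0.5846, 0.0957, 0.2549]
tcp_rot: [0.825, 0.566, -0.0, 0.0]
contact_force: [-4.4, -0.2, 7.6]
opening: 0.193
9.0 [0.58458366 0.09566159 0.25489264] [-4.3691187  -0.16880138  7.57497693] [-4.89051582e-02  6.48848972e-01 -1.86779233e-05]
```

Contact came at exactly the home height, with 7.6 N upward. Releasing and backing off to look.

```bash
python3 -m jog '[{"x":0,"y":0,"z":0,"rx":0,"ry":0,"rz":0,"grip":0.5},{"x":0,"y":0,"z":0,"rx":0,"ry":0,"rz":0,"grip":0.5},{"x":0,"y":0,"z":0,"rx":0,"ry":0,"rz":0,"grip":0.5},{"x":0,"y":0,"z":-10,"rx":0,"ry":0,"rz":0,"grip":0.4},{"x":0,"y":0,"z":-30,"rx":0,"ry":0,"rz":0,"grip":0.3},{"x":0,"y":0,"z":-35,"rx":0,"ry":0,"rz":0,"grip":0.3},{"x":0,"y":-20,"z":-35,"rx":0,"ry":0,"rz":0,"grip":0.3},{"x":0,"y":-20,"z":-15,"rx":0,"ry":0,"rz":0,"grip":0.3}]'
python3 -m jog '[{"x":-15,"y":0,"z":0,"rx":0,"ry":0,"rz":0,"grip":0.3},{"x":-20,"y":0,"z":0,"rx":0,"ry":0,"rz":0,"grip":0.3},{"x":0,"y":0,"z":0,"rx":0,"ry":0,"rz":0,"grip":0.3},{"x":0,"y":0,"z":0,"rx":0,"ry":0,"rz":0,"grip":0.3},{"x":0,"y":0,"z":0,"rx":0,"ry":0,"rz":0,"grip":0.3}]'
python3 - <<'E'
from h import *
c=snap('wrist','w7.png');c2=snap('side','s7.png')
a=c['frame'][180:350,200:400,::-1];cv2.imwrite('pics/z7.png',np.clip(1.6*cv2.resize(a,None,fx=3.5,fy=3.5,interpolation=cv2.INTER_CUBIC).astype(float),0,255).astype('uint8'))
cv2.imwrite('pics/z7b.png',np.clip(1.8*cv2.resize(c2['frame'][170:290,280:380,::-1],None,fx=5,fy=5,interpolation=cv2.INTER_CUBIC).astype(float),0,255).astype('uint8'))
s=get_state();print(s['time'],s['eef_pos'],s['tcp_rot'],s['contact_force'],s['wrist_torque'])
E
```

```text
time: 9.67
eef_pos: [0.5481, 0.1099, 0.3845]
tcp_rot: [0.825, 0.565, 0.004, 0.002]
contact_force: [-0.1, -0.1, 1.4]
opening: 0.698
time: 10.08
eef_pos: [0.5345, 0.0775, 0.3784]
tcp_rot: [0.825, 0.565, 0.0, -0.0]
contact_force: [-0.9, -0.7, 1.2]
opening: 0.698
10.1833 [0.53464725 0.0777752  0.37812424] [ 8.24741066e-01  5.65510512e-01 -1.59085246e-05 -1.84522482e-04] [0.94339065 0.6598531  0.73758288] [ 0.03030176 -0.01566374 -0.02011032]
```

View pics/w7.png

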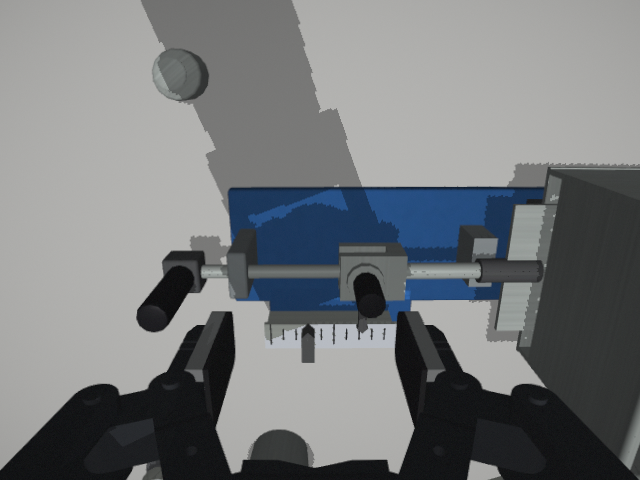

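View pics/z7.png

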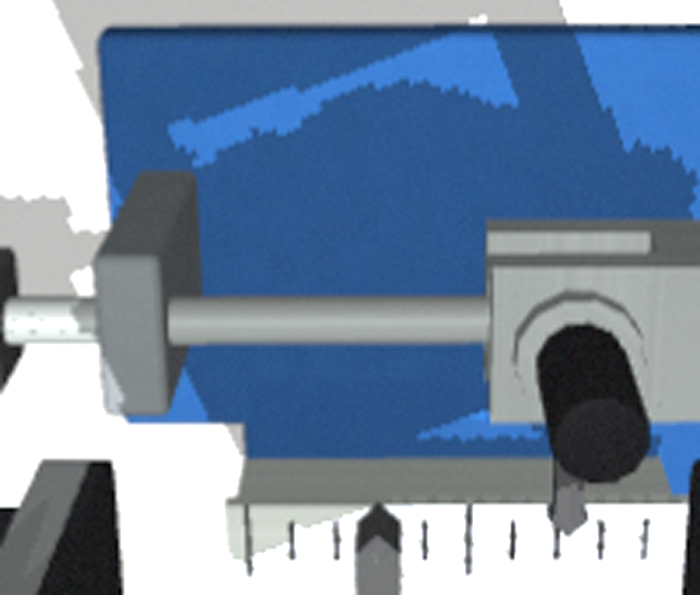

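View pics/z7b.png

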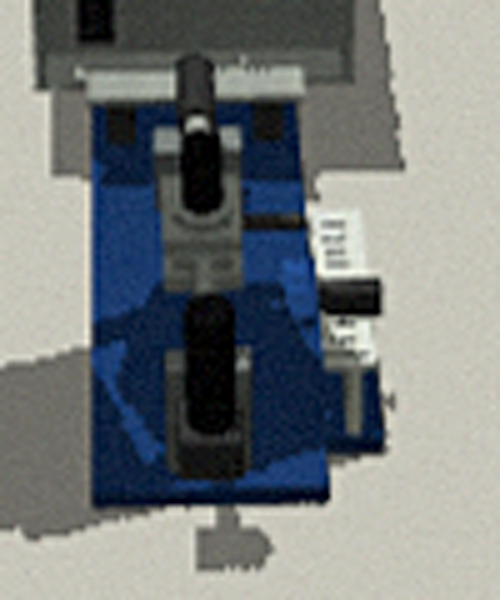

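The pin stands upright with its flange flat on the fork, and the shank is hidden. Measuring the post and the pin head height.

Run:
```python
from h import *
c=load('w7.png');s=get_state();p=s['eef_pos'][:2];x=np.array([.361,.9326]);y=np.array([.9326,-.361])
Z=lambda a,b:(200+(a+.5)/3.5-.5,180+(b+.5)/3.5-.5)
print('knob seen',Z(602,440),'pred home',proj(c,[.5844,.0956,.114]),'pred +5',proj(c,[.5844,.0956,.119]))
g=atz(c,152,318,.13);print('post',g,(g[:2]-p)@x,(g[:2]-p)@y)
q=atz(c,*Z(569,534),.07);m=atz(c,*Z(378,541),.066);print('open',(q-m)[:2]@x, (m-q)[:2]@y)
a=c['frame'][290:345,120:200,::-1];cv2.imwrite('pics/z7c.png',np.clip(3*cv2.resize(a,None,fx=6,fy=6,interpolation=cv2.INTER_CUBIC).astype(float),0,255).astype('uint8'))
```

```text
knob seen (371.6428571428571, 305.3571428571429) pred home [371.30663324 305.60002027] pred +5 [372.34888987 309.56168568]
post [ 0.53750062 -0.02473397  0.13      ] -0.0945699878512576 0.039666861692275714
open 0.040761549095927684 0.004117370916792823
```

View pics/z7c.png

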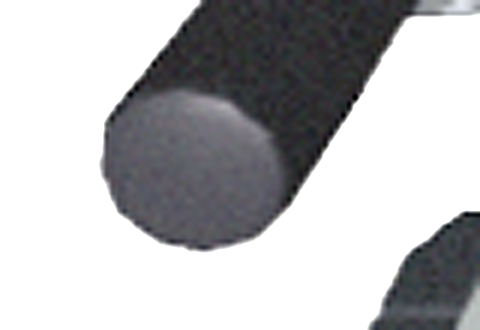

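```bash
python3 -m jog '[{"x":-15,"y":6,"z":0,"rx":0,"ry":0,"rz":0,"grip":0.45},{"x":-25,"y":10,"z":0,"rx":0,"ry":0,"rz":0,"grip":0.45},{"x":-25,"y":11,"z":10,"rx":0,"ry":0,"rz":0,"grip":0.45},{"x":-20,"y":9,"z":15,"rx":0,"ry":0,"rz":0,"grip":0.45},{"x":-9.6,"y":3.6,"z":15,"rx":0,"ry":0,"rz":0,"grip":0.45},{"x":0,"y":0,"z":0,"rx":0,"ry":0,"rz":0,"grip":0.45},{"x":0,"y":0,"z":0,"rx":0,"ry":0,"rz":0,"grip":0.45},{"x":0,"y":0,"z":0,"rx":0,"ry":0,"rz":0,"grip":0.45}]'
python3 - <<'E'
from h import *
c=snap('wrist','w8.png')
s=get_state();p=s['eef_pos'];print(s['time'],p,s['tcp_rot'],s['contact_force'])
x=np.array([.361,.9326]);y=np.array([.9326,-.361]);d=np.array([.5377,-.025])-p[:2];print(d@x,d@y)
E
```

```text
time: 10.85
eef_pos: [0.5376, -0.0244, 0.3388]
tcp_rot: [0.825, 0.566, 0.0, 0.0]
contact_force: [0.5, 0.1, -0.9]
opening: 0.549
10.9 [ 0.53768999 -0.02427578  0.33922629] [8.24493631e-01 5.65870754e-01 6.08559305e-04 4.14203218e-04] [0.75321931 0.38027004 0.6015019 ]
-0.0006717918773886562 0.00027077462408436475
```

View pics/w8.png

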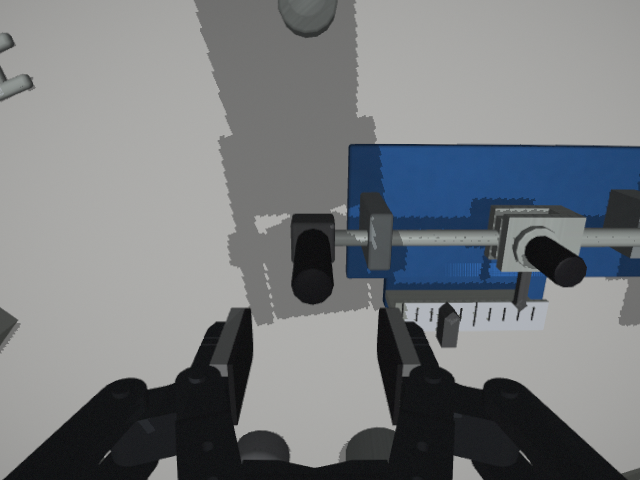

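```bash
python3 -m jog '[{"x":-0.7,"y":0.3,"z":10,"rx":0,"ry":0,"rz":0,"grip":0.45},{"x":0,"y":0,"z":18,"rx":0,"ry":0,"rz":0,"grip":0.45},{"x":0,"y":0,"z":20,"rx":0,"ry":0,"rz":0,"grip":0.45},{"x":0,"y":0,"z":18,"rx":0,"ry":0,"rz":0,"grip":0.45},{"x":0,"y":0,"z":10,"rx":0,"ry":0,"rz":0,"grip":0.45},{"x":0,"y":0,"z":3,"rx":0,"ry":0,"rz":0,"grip":0.45},{"x":0,"y":0,"z":0,"rx":0,"ry":0,"rz":0,"grip":0.45},{"x":0,"y":0,"z":0,"rx":0,"ry":0,"rz":0,"grip":0.45}]'
python3 -m jog '[{"x":0,"y":0,"z":0,"rx":0,"ry":0,"rz":0,"grip":0.65},{"x":0,"y":0,"z":0,"rx":0,"ry":0,"rz":0,"grip":1},{"x":0,"y":0,"z":0,"rx":0,"ry":0,"rz":0,"grip":1},{"x":0,"y":0,"z":0,"rx":0,"ry":0,"rz":0,"grip":1},{"x":0,"y":0,"z":0,"rx":0,"ry":0,"rz":0,"grip":1},{"x":0,"y":0,"z":0,"rx":0,"ry":0,"rz":0,"grip":1}]' 80
python3 - <<'E'
from h import *
c=snap('wrist','w9.png')
s=get_state();p=s['eef_pos'];print(s['time'],p,s['tcp_rot'],s['contact_force'])
E
```

```text
time: 11.57
eef_pos: [0.5377, -0.0257, 0.2601]
tcp_rot: [0.825, 0.566, 0.001, 0.001]
contact_force: [0.8, 0.1, -0.1]
opening: 0.548
time: 12.07
eef_pos: [0.5378, -0.026, 0.2607]
tcp_rot: [0.825, 0.565, 0.001, 0.001]
contact_force: [-0.3, 1.0, 6.7]
opening: 0.216
12.1167 [ 0.53779692 -0.02597767  0.26067099] [8.24829172e-01 5.65381004e-01 7.80187927e-04 7.41291456e-04] [-1.80125094  0.76333201  5.88381327]
```

View pics/w9.png

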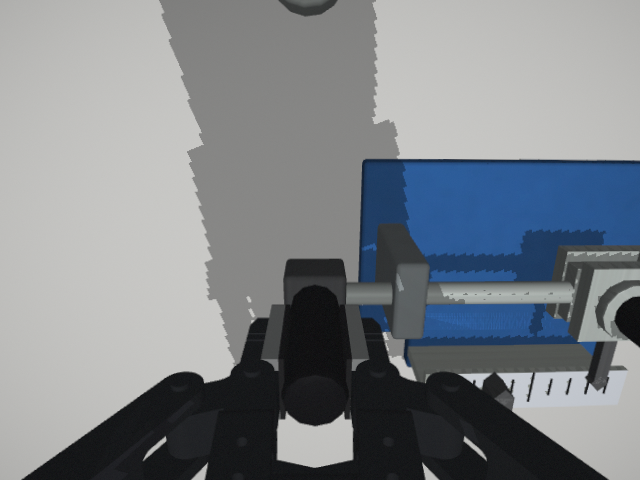

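```bash
python3 -m jog '[{"x":-3,"y":0,"z":0,"rx":0,"ry":0,"rz":0,"grip":1},{"x":-5,"y":0,"z":0,"rx":0,"ry":0,"rz":0,"grip":1},{"x":-6,"y":0,"z":0,"rx":0,"ry":0,"rz":0,"grip":1},{"x":-6,"y":0,"z":0,"rx":0,"ry":0,"rz":0,"grip":1},{"x":-6,"y":0,"z":0,"rx":0,"ry":0,"rz":0,"grip":1},{"x":-4,"y":0,"z":0,"rx":0,"ry":0,"rz":0,"grip":1},{"x":0,"y":0,"z":0,"rx":0,"ry":0,"rz":0,"grip":1},{"x":0,"y":0,"z":0,"rx":0,"ry":0,"rz":0,"grip":1}]' 80
python3 - <<'E'
from h import *
c=snap('wrist','w10.png')
s=get_state();p=s['eef_pos'];print(s['time'],p,s['tcp_rot'],s['contact_force'],s['wrist_torque'])
x=np.array([.361,.9326]);y=np.array([.9326,-.361]);d=p[:2]-[.5378,-.026];print(d@x,d@y)
a=c['frame'][300:440,440:640,::-1];cv2.imwrite('pics/z10.png',np.clip(1.8*cv2.resize(a,None,fx=4,fy=4,interpolation=cv2.INTER_CUBIC).astype(float),0,255).astype('uint8'))
E
```

```text
time: 12.78
eef_pos: [0.5273, -0.053, 0.2607]
tcp_rot: [0.825, 0.565, 0.002, 0.0]
contact_force: [2.5, 7.2, 4.6]
opening: 0.213
12.8333 [ 0.52729265 -0.05296843  0.26068257] [8.25067236e-01 5.65029084e-01 2.48559942e-03 1.10871223e-04] [2.52263546 7.52966636 4.14564268] [ 0.78878157 -0.23945976  0.0588484 ]
-0.02894391218479979 -6.354969374227486e-05
```

View pics/z10.png

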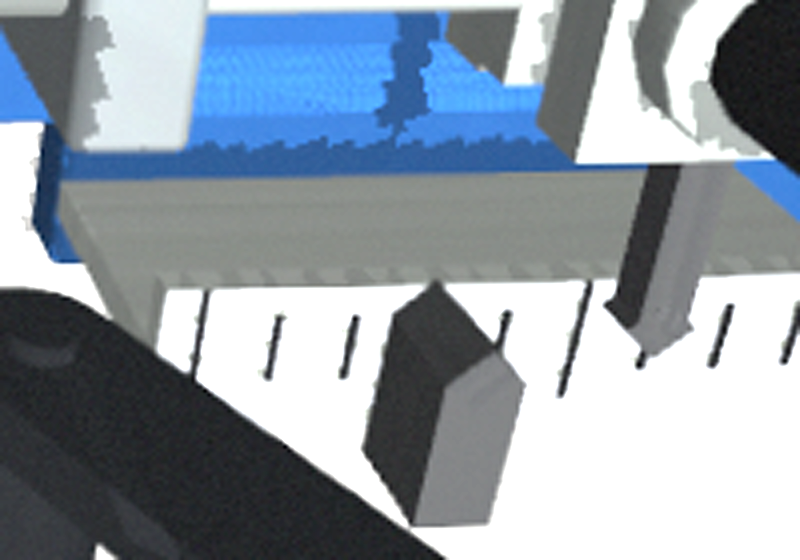

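Run:
```python
from h import *
c=load('w10.png');x=np.array([.361,.9326]);y=np.array([.9326,-.361])
Z=lambda a,b:(440+(a+.5)/4-.5,300+(b+.5)/4-.5)
p=atz(c,*Z(653,356),.07);m=atz(c,*Z(497,350),.066);print(p,m,(p-m)[:2]@x*1000,(m-p)[:2]@y*1000)
# w2-based
print('pointer travel vs w2', (p[:2]-[.627,.0796])@x*1000,'mark abs vs w2 pointer',(m[:2]-[.627,.0796])@x*1000)
```

```text
[0.61940847 0.05706299 0.07      ] [0.61503815 0.04101057 0.066     ] 16.548177997174967 1.719159798504877
pointer travel vs w2 -23.758556904951945 mark abs vs w2 pointer -40.30673490212691
```

```bash
python3 -m jog '[{"x":-3,"y":0,"z":0,"rx":0,"ry":0,"rz":0,"grip":1},{"x":-5,"y":0,"z":0,"rx":0,"ry":0,"rz":0,"grip":1},{"x":-4,"y":0,"z":0,"rx":0,"ry":0,"rz":0,"grip":1},{"x":-2,"y":0,"z":0,"rx":0,"ry":0,"rz":0,"grip":1},{"x":0,"y":0,"z":0,"rx":0,"ry":0,"rz":0,"grip":1},{"x":0,"y":0,"z":0,"rx":0,"ry":0,"rz":0,"grip":1},{"x":0,"y":0,"z":0,"rx":0,"ry":0,"rz":0,"grip":1}]' 80
python3 - <<'E'
from h import *
c=snap('wrist','w11.png');c2=snap('side','s11.png');c3=snap('top','t11.png')
s=get_state();p=s['eef_pos'];print(s['time'],p,s['tcp_rot'],s['contact_force'],s['wrist_torque'])
x=np.array([.361,.9326]);y=np.array([.9326,-.361]);d=p[:2]-[.5378,-.026];print(d@x,d@y)
f=lambda a,k:np.clip(1.8*cv2.resize(a,None,fx=k,fy=k,interpolation=cv2.INTER_CUBIC).astype(float),0,255).astype('uint8')
cv2.imwrite('pics/z11.png',f(c['frame'][330:430,500:640,::-1],5))
cv2.imwrite('pics/z11s.png',f(c2['frame'][200:250,325:375,::-1],10))
cv2.imwrite('pics/z11t.png',f(c3['frame'][190:250,220:310,::-1],8))
E
```

```text
time: 13.42
eef_pos: [0.5224, -0.0657, 0.2606]
tcp_rot: [0.825, 0.565, 0.003, -0.0]
contact_force: [3.1, 8.5, 4.5]
opening: 0.211
13.5667 [ 0.52238853 -0.06564615  0.26068   ] [ 8.25048712e-01  5.65054315e-01  2.87124228e-03 -2.61257237e-05] [1.71770075 9.74048071 4.88223534] [ 1.04114309 -0.36638673  0.02977818]
-0.04253754334985469 -6.047567692516851e-05
```

View pics/z11.png

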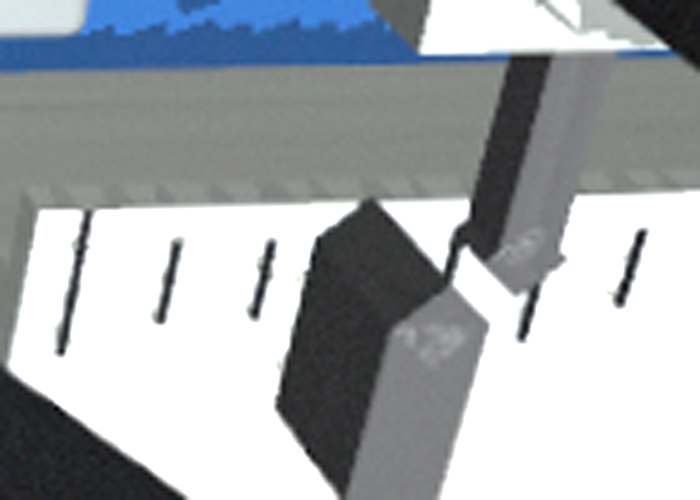

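View pics/z11s.png

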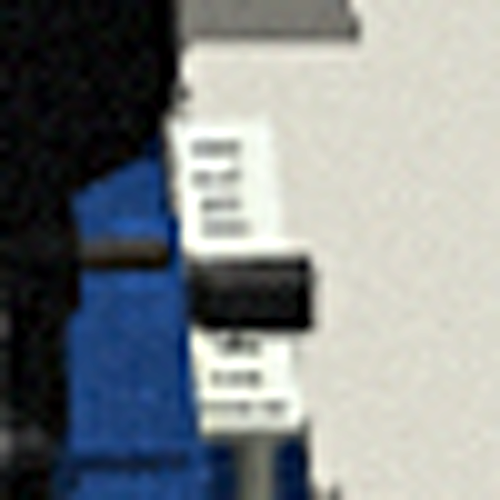

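View pics/z11t.png

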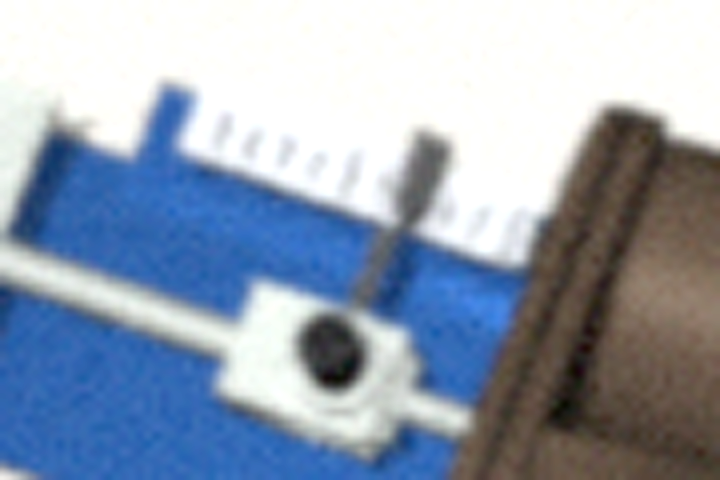

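Run:
```python
from h import *
c=load('w11.png');x=np.array([.361,.9326]);y=np.array([.9326,-.361])
Z=lambda a,b:(500+(a+.5)/5-.5,330+(b+.5)/5-.5)
p=atz(c,*Z(520,294),.07);m=atz(c,*Z(452,290),.066);print(p,m,(p-m)[:2]@x*1000,(m-p)[:2]@y*1000)
P=lambda X:((proj(c,X)+.5-[500,330])*5-.5)
# sanity: tick plane offsets (50 mm? ) tick direction in image
print(P([*m[:2],.066]),P([*(m[:2]-.003*y),.07]))
# top view: where tips predicted vs seen
t=load('t11.png');T=lambda a,b:(220+(a+.5)/8-.5,190+(b+.5)/8-.5)
tp=atz(t,*T(405,230),.07);tm=atz(t,*T(410,222),.066);print('top',(tp-tm)[:2]@x*1000)
# top: clip axis from its edges
e=[atz(t,*T(*q),.066) for q in [(415,130),(450,143)]];em=(e[0]+e[1])/2
st=atz(t,*T(362,297),.07)
print('clip back mid vs pointer root along x',(st-em)[:2]@x*1000)
st=load('side0.png')
```

```text
[0.61473214 0.04495969 0.07      ] [0.6158001  0.04062894 0.066     ] 3.6533250937843245 2.559383689839972
[452. 290.] [484.26665369 291.34923158]
top -0.07437310272666639
clip back mid vs pointer root along x 1.6355619102512042
```

Estimates of the remaining travel disagree: 3.7 mm from this oblique view and about 1 mm from the earlier overhead one. I'll triangulate the two tips over several wrist views to settle it.

Run:
```python
from h import *
f=lambda a,k:np.clip(1.3*cv2.resize(a,None,fx=k,fy=k,interpolation=cv2.INTER_CUBIC).astype(float),0,255).astype('uint8')
L=lambda n:load(n)['frame'][:,:,::-1]
cv2.imwrite('pics/y8.png',f(L('w8.png')[280:360,420:540],6))
cv2.imwrite('pics/y9.png',f(L('w9.png')[340:420,470:630],5))
cv2.imwrite('pics/y2.png',f(L('w2.png')[295:355,255:345],8))
cv2.imwrite('pics/y7.png',f(L('w7.png')[305:370,290:390],7))
```

```text
(no output)
```

View pics/y8.png

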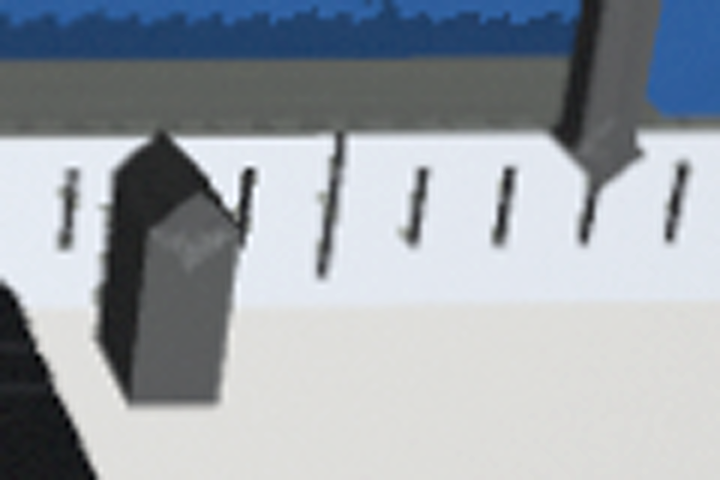

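View pics/y9.png

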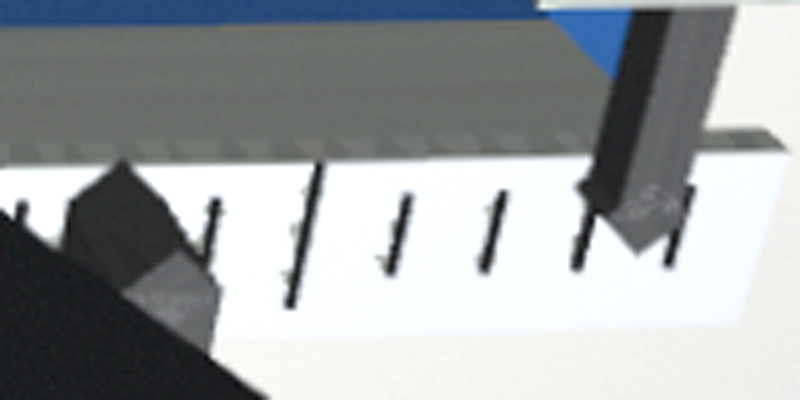

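View pics/y2.png

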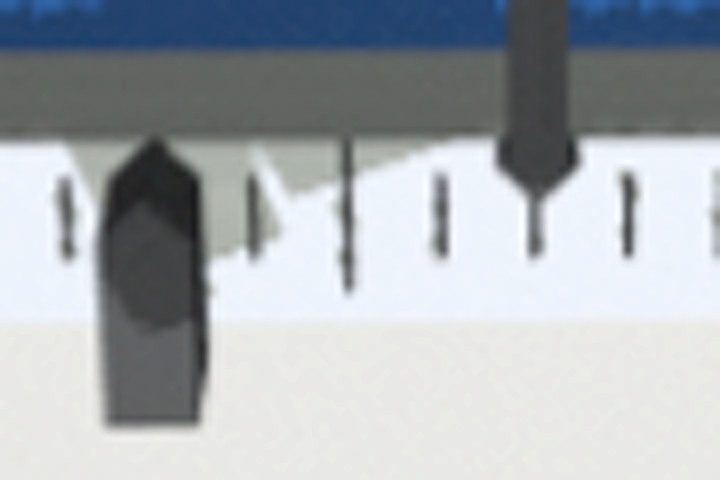

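View pics/y7.png

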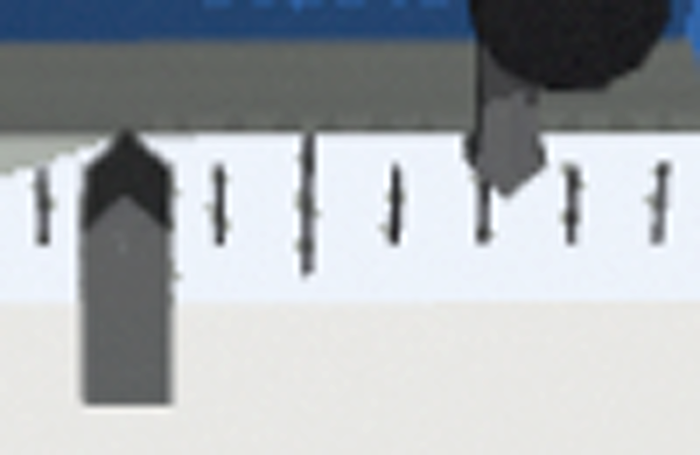

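Run:
```python
from h import *
np.set_printoptions(precision=4,suppress=True)
x=np.array([.361,.9326]);y=np.array([.9326,-.361])
def Z(k,u0,v0,a,b): return (u0+(a+.5)/k-.5,v0+(b+.5)/k-.5)
V={n:load(n+'.png') for n in ('w2','w7','w8','w9','w10','w11')}
apex={'w2':Z(8,255,295,152,201),'w7':Z(7,290,305,125,197),'w8':Z(6,420,280,196,192),'w9':Z(5,470,340,178,250),'w10':Z(4,440,300,497,350),'w11':Z(5,500,330,452,290)}
base={'w2':Z(8,255,295,155,138),'w7':Z(7,290,305,127,130),'w8':Z(6,420,280,162,132),'w9':Z(5,470,340,122,161),'w10':Z(4,440,300,435,281),'w11':Z(5,500,330,371,200)}
tip={'w2':Z(8,255,295,537,195),'w7':Z(7,290,305,508,197),'w8':Z(6,420,280,596,188),'w9':Z(5,470,340,637,255)}
for nm,D in(('apex',apex),('base',base),('tip',tip)):
    X=tri([(V[n],*D[n]) for n in D]);print(nm,X,'along',X[:2]@x,X[:2]@y,{n:np.round(proj(V[n],X)-D[n],1) for n in D})
for z in(.07,.072,.074): print(z,{n:np.round(1000*(atz(V[n],*tip[n],z)[:2]@x),2) for n in tip},{n:np.round(1000*(atz(V[n],*tip[n],z)[:2]@y),2) for n in tip})
for z in(.062,.064,.066): print(z,{n:np.round(1000*(atz(V[n],*apex[n],z)[:2]@x),2) for n in apex},{n:np.round(1000*(atz(V[n],*apex[n],z)[:2]@y),2) for n in apex})
# ticks in w9 and w8 at z
```

```text
apex [0.6159 0.0409 0.0651] along 0.26052980195216924 0.5596228250438258 {'w2': array([-0.9,  0.6]), 'w7': array([ 0.7, -0.1]), 'w8': array([ 0.8, -0. ]), 'w9': array([0.4, 0. ]), 'w10': array([-0.8,  0.3]), 'w11': array([-0.4, -1.2])}
base [0.6156 0.0407 0.0517] along 0.2602266962338174 0.5594428087654979 {'w2': array([-0.2,  0.2]), 'w7': array([0.2, 0.1]), 'w8': array([-0. , -0.1]), 'w9': array([0.1, 0. ]), 'w10': array([0.1, 0. ]), 'w11': array([-0.1, -0.5])}
tip [0.6267 0.0797 0.0716] along 0.3005491648651266 0.5556655631029908 {'w2': array([-0. ,  0.9]), 'w7': array([-0.2, -0.2]), 'w8': array([ 0.5, -0.4]), 'w9': array([-0.4, -0.8])}
0.07 {'w2': np.float64(300.61), 'w7': np.float64(300.92), 'w8': np.float64(301.15), 'w9': np.float64(302.16)} {'w2': np.float64(555.73), 'w7': np.float64(556.79), 'w8': np.float64(556.82), 'w9': np.float64(557.45)}
0.072 {'w2': np.float64(300.57), 'w7': np.float64(300.66), 'w8': np.float64(300.06), 'w9': np.float64(300.5)} {'w2': np.float64(554.59), 'w7': np.float64(555.55), 'w8': np.float64(555.72), 'w9': np.float64(555.8)}
0.074 {'w2': np.float64(
[... 456 characters left out ...]
6), 'w10': np.float64(562.03), 'w11': np.float64(562.9)}
0.064 {'w2': np.float64(261.19), 'w7': np.float64(260.0), 'w8': np.float64(260.45), 'w9': np.float64(260.96), 'w10': np.float64(261.74), 'w11': np.float64(261.82)} {'w2': np.float64(559.75), 'w7': np.float64(560.4), 'w8': np.float64(560.28), 'w9': np.float64(560.53), 'w10': np.float64(560.41), 'w11': np.float64(561.26)}
0.066 {'w2': np.float64(261.41), 'w7': np.float64(260.04), 'w8': np.float64(259.71), 'w9': np.float64(259.86), 'w10': np.float64(260.28), 'w11': np.float64(260.19)} {'w2': np.float64(558.6), 'w7': np.float64(559.17), 'w8': np.float64(559.17), 'w9': np.float64(558.9), 'w10': np.float64(558.78), 'w11': np.float64(559.63)}
```

Refined result: the pointer's visible top edge lies at about z 0.072. The mark is 40.3 mm from the pointer's closed position, and about 2.1 mm remains.

```bash
python3 -m jog '[{"x":-1.1,"y":0,"z":0,"rx":0,"ry":0,"rz":0,"grip":1},{"x":-1.1,"y":0,"z":0,"rx":0,"ry":0,"rz":0,"grip":1},{"x":0,"y":0,"z":0,"rx":0,"ry":0,"rz":0,"grip":1},{"x":0,"y":0,"z":0,"rx":0,"ry":0,"rz":0,"grip":1},{"x":0,"y":0,"z":0,"rx":0,"ry":0,"rz":0,"grip":1},{"x":0,"y":0,"z":0,"rx":0,"ry":0,"rz":0,"grip":1}]' 80
python3 - <<'E'
from h import *
c=snap('wrist','w12.png');c3=snap('top','t12.png');snap('side','s12.png')
s=get_state();p=s['eef_pos'];print(s['time'],p,s['contact_force'])
x=np.array([.361,.9326]);y=np.array([.9326,-.361]);d=p[:2]-[.5378,-.026];print(d@x,d@y)
f=lambda a,k:np.clip(1.3*cv2.resize(a,None,fx=k,fy=k,interpolation=cv2.INTER_CUBIC).astype(float),0,255).astype('uint8')
cv2.imwrite('pics/z12.png',f(c['frame'][345:415,540:640,::-1],8))
cv2.imwrite('pics/z12t.png',f(c3['frame'][190:250,220:310,::-1],8))
E
```

```text
time: 14.07
eef_pos: [0.5216, -0.0677, 0.2607]
tcp_rot: [0.825, 0.565, 0.003, -0.0]
contact_force: [2.9, 7.8, 3.9]
opening: 0.215
14.2167 [ 0.52163344 -0.06766229  0.26067406] [3.49948157 8.16144679 3.98745785]
-0.044690376414529144 -3.684973807044386e-05
```

View pics/z12.png

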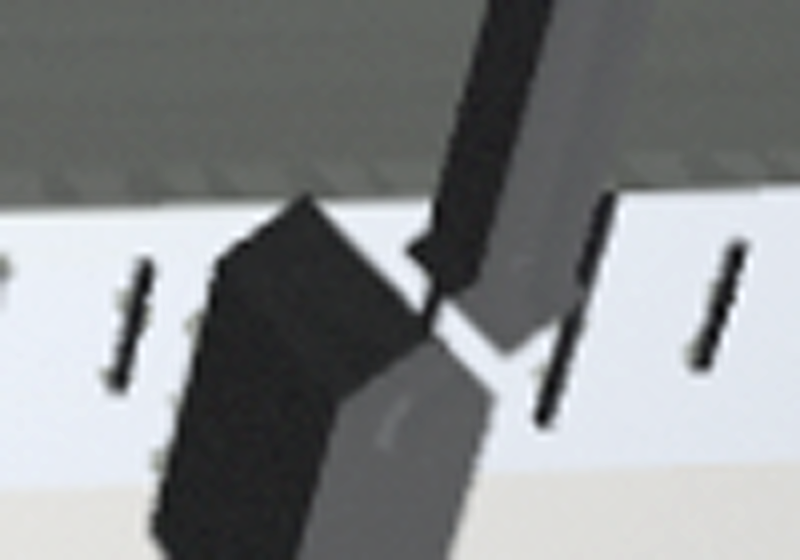

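View pics/z12t.png

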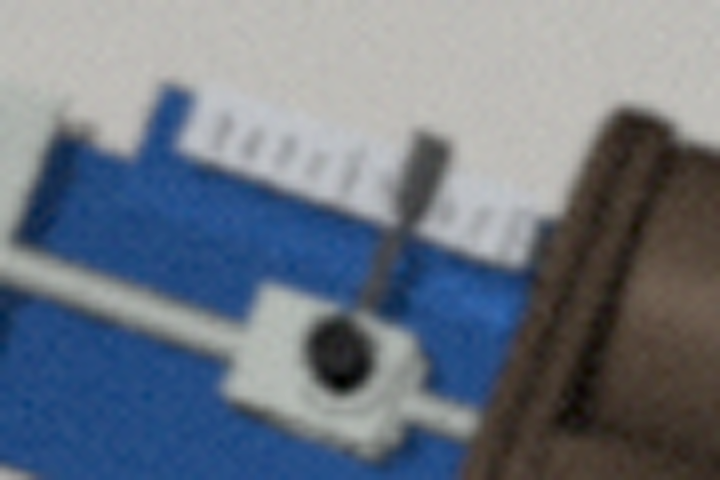

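Run:
```python
from h import *
x=np.array([.361,.9326]);y=np.array([.9326,-.361])
c=load('w12.png');Z=lambda a,b:(540+(a+.5)/8-.5,345+(b+.5)/8-.5)
for nm,q,zs in(('tip',(507,353),(.07,.0716,.072)),('apex',(432,335),(.0651,.066)),('base',(306,195),(.05,.0517))):
    for z in zs:
        X=atz(c,*Z(*q),z);print(nm,z,round(X[:2]@x*1000,2),round(X[:2]@y*1000,2))
# gate shift in top view by ECC/phase on scale-free template: fork left half
t0=cv2.cvtColor(load('top0.png')['frame'],cv2.COLOR_RGB2GRAY).astype(np.float32)
s0=load('top0.png')
# pointer shaft patch in top0
K=6
for f in('t11.png','t12.png'):
    t1=cv2.cvtColor(load(f)['frame'],cv2.COLOR_RGB2GRAY).astype(np.float32)
    A=cv2.resize(t0[213:246,228:262],None,fx=K,fy=K,interpolation=cv2.INTER_CUBIC)
    # fork's far (hopper) edge half only: world fork corners
    A=A[:, :int(34*K*0.42)]
    B=cv2.resize(t1[200:265,220:300],None,fx=K,fy=K,interpolation=cv2.INTER_CUBIC)
    r=cv2.matchTemplate(B,A,cv2.TM_CCOEFF_NORMED);_,m,_,l=cv2.minMaxLoc(r)
    u=220+l[0]/K-228; v=200+l[1]/K-213
    a=atz(s0,243,230,.074);b=atz(s0,243+u,230+v,.074);print(f,m,u,v,'travel',(a-b)[:2]@x*1000,(a-b)[:2]@y*1000)
```

```text
tip 0.07 261.49 557.24
tip 0.0716 260.12 555.92
tip 0.072 259.78 555.59
apex 0.0651 260.51 559.75
apex 0.066 259.77 559.02
base 0.05 261.63 560.68
base 0.0517 260.34 559.4
t11.png 0.9859714508056641 15.5 5.5 travel 37.53471800223119 -0.14705140077094261
t12.png 0.9873135685920715 16.333333333333343 5.833333333333343 travel 39.57756964724874 -0.07394629328784068
```

The pointer tip reads 260.1 mm along the slide. The mark reads 260.0 to 260.3 mm, so they are aligned. One last look at the whole scene before handing in.

View pics/t12.png

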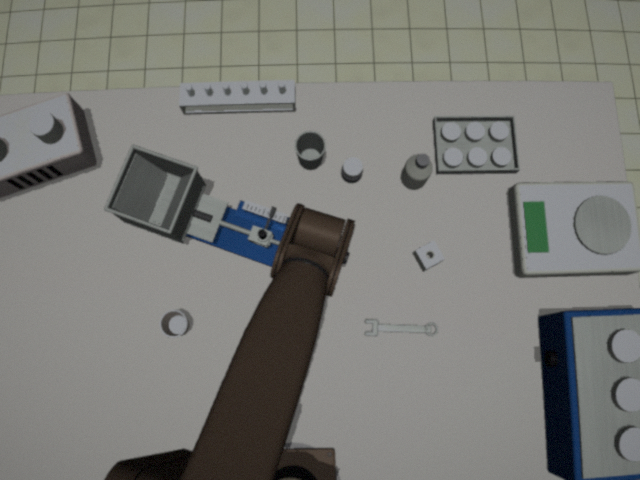

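View pics/w12.png

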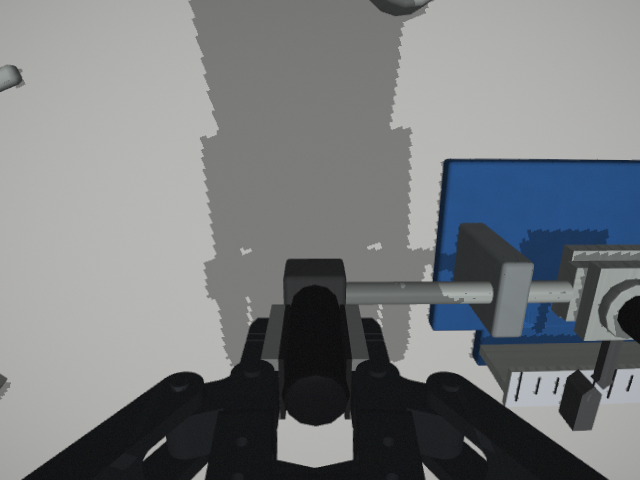

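The post is gripped at (315,350), the pin is still home at (635,310), and the pointer meets the clip at about (601,388). The bystanders visible in the top view are where they started. Handing in.

```bash
python3 -c "
from plant import *
s=get_state();print(s['time'],s['opening'],s['contact_force']);print(sign_off())"
```

```text
14.2167 0.21560976886128103 [3.49948157 8.16144679 3.98745785]
the job is handed in; nothing more can be done
None
```

The pin is in and home, and the handle is drawn out and held with the gate open at the clip. I handed the job in at 14.2 s, still gripping the post at 80 N. `sign_off` gave no verdict.

- **Pin:** I pushed it down through the fork and lug until it stopped at the calculated home height, with about 8 N pushing back, then let go. The knob afterwards appeared within 0.5 px of where it should be when home.
- **Gate opening:** The closed pointer stood about 40.3 mm from the clip. At the end, the wrist camera put the pointer tip at 260.1 mm along the slide and the clip point at 260.0–260.3 mm.
- **Where checks disagreed:**
  - The top camera put the gate travel at 39.6 mm, about 0.7 mm short. A rougher top-view check suggested about 0.5 mm too far.
  - Taking the pointer tip at exactly 70 mm height, rather than the 71.6 mm I triangulated for its visible edge, the wrist view would say about 1.7 mm short. I trusted the triangulated height.
- **Bystanders:** In the last top view the ones I could see had not moved. The arm hid the weight there, and the wrist view showed only part of it.

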